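# Sort the returned bottles by glass colour

### The arm

A 6-joint arm with a two-finger parallel gripper is mounted at the origin on the work surface. World frame = base frame: x ahead of the robot, y to its left, z up, the work surface at z = 0. Lengths are in m, angles in rad, forces in N, time in s.
With the tool pointing down it reaches from about 0.375 to 0.9 m from the base axis. Payload 3.1 kg.
Tool frame: the origin (TCP) lies on the centre line of the jaws, within the pads' length; the fingertips stand 14 mm ahead of it and the grasp point (between the pads) lies 5 mm behind it; z points along the fingers, y is the line along which they close (so a half turn about z gives the same grasp; the last joint's range is limited). The gripper opens to 87 mm and grips with 3 to 60 N. Pads are 19 mm wide; open, the fingers measure 117 mm over their backs; the gripper's body (75 mm by 190 mm) begins 51 mm behind the grasp point.
Start: joints at [0.923, 0.527, 1.433, -0, 1.181, -0.178], TCP at [0.282, 0.558, 0.237] pointing down, gripper open.
Joint ranges: [-3.08, 3.08], [-0.75, 2.2], [0.22, 2.44], [-1.43, 4.57], [0, 2.65], [-2.85, 2.85]. Speed limits (rad/s): [2.79, 2.79, 3.14, 3.14, 3.14, 3.14].

### API

Orientations are given as a unit quaternion [x, y, z, w].
In Python, from rig import robot gives the robot as it stands.
- The arm moves only by the tool move_arm, never from a script. Its argument "commands" is a list of rows, each an object with "hand": the finger opening in cm, from 0 to 8.7; "travel": the shift along the tool's x, y, z in cm, a list of three; "twist": the turn, a rotation vector about the tool's x, y, z in degrees, a list of three. In form: [{"hand": hand, "travel": [dx, dy, dz], "twist": [wx, wy, wz]}, ...]. A call has 1 to 5 rows; each row shifts and turns the commanded pose from where the row before left it, along the tool's axes as they then stand; what a row does not reach is not made up. A row lasts 1/12 s, in which the tool goes at most 41.7 mm and 7.16 degrees, less where a joint would pass 70% of its speed; a pose out of reach is approached as far as the arm can. A call is refused whole if a number of a shift passes 4.17 or a number of a turn 7.16, either way. A call with a gripper value outside its range is refused whole. The fingers move at their own pace and stop on an object; "force" is the grip in N (left out, the last holds). Time passes only in rows, so rows that do not move let the fingers close. It gives the time, the measured TCP pose, the force, the opening and the grip force at its end, in the units of the state.
- robot.get_obs(): the state, without advancing time (a new reading comes with each control period).
- robot.camera(name): name is "scene" or "side" or "wrist"; returns a dict with "frame" (480x640x3 uint8, red, green, blue), "fov_y" (degrees; the focal length in pixels is half the picture's height over the tangent of half this angle, whatever the lens; pixels are square), "cx", "cy" (the principal point, pixels), "extrinsics" (4x4, takes a point from camera to world coordinates); the wrist camera has in their place "T_tool_cam" (4x4, takes a point from camera to tool coordinates, whose origin is the TCP and whose axes are the flange's). Camera axes: x right, y down, z forward; pixel columns grow to the right and rows downward; lengths in m; the calibration is good to about 2 mm. A picture is of the moment at which its call begins: read the wrist's pose just before it. There is no depth.
- robot.hand_in(): hands the job in; it is judged then, once.
The state is a dict: "time": time; "q": joint angles; "joint_velocities": joint speeds; "joint_torque": joint torques, N m; "position": TCP position; "tool_rot": TCP orientation; "ft_force": force on the tool from outside, world axes, zero at the start; "moment": the same for the moment, N m; "grip_width": finger opening in m; "grip_force": force on a finger pad.
Only numpy, scipy, OpenCV 4.12 (cv2) and the standard library are available. Lean on these libraries where they do the work, as an engineer would, in place of code of your own. Each camera call takes 0.05 s, during which the arm holds its last target. There are 200 camera calls.

### The job

Sort the three small bottles and the small jar by the colour of their glass, whatever the colour of their caps: both amber bottles into the amber-lined tray, the green bottle into the green-lined tray and the blue jar into the blue-lined tray. They are glass, so set each one down gently and leave it standing upright on the floor of its tray; tip none over, and leave the storage jar, the funnel and the spare lid where they are.

Things in the scene. Friction and masses are not known exactly. Their poses are not given: they have to be found in the camera images.
- amber_round: upright round bottle of brown amber glass, 52 mm diameter to 60 mm height, then a shoulder narrowing to the neck at 74 mm, with a black screw cap 30 mm in diameter from 77 mm up to the top at 106 mm. About 0.16 kg (varies by a third). Grip it by the cap. Origin: centre of the base, z up.
- amber_square: upright square bottle of brown amber glass, 46 x 46 mm (sides along its x and y; corners rounded, 61 mm over the diagonal) to 54 mm height, then a shoulder, with a round tan cap 32 mm in diameter from 68 mm up to the top at 96 mm. About 0.15 kg (varies by a third). Grip it by the cap. Origin: centre of the base, z up.
- green_round: upright bulging bottle of green glass, 60 mm greatest diameter (48 mm at the base), body to 64 mm height, with a grey zinc cap 34 mm in diameter from 63 mm up to the top at 90 mm. About 0.15 kg (varies by a third). Grip it by the cap. Origin: centre of the base, z up.
- blue_jar: upright round jar of blue glass, 66 mm diameter to 64 mm height, then a shoulder, with a yellow lid 43 mm in diameter from 78 mm up to the top at 104 mm. About 0.22 kg (varies by a third). Grip it by the lid. Origin: centre of the base, z up.
- amber_tray: Amber-glass tray: shallow fixed tray of pale wood with an orange-amber floor lining and orange-amber end panels, outside 110 (its x) x 160 (its y) x 26 mm high, walls and floor 6 mm thick, so inside 98 x 148 mm and 20 mm deep. It does not move when pushed. Origin: centre of its underside, on the table; long side along its y; turned up to 0.2 rad.
- green_tray: Green-glass tray: shallow fixed tray of pale wood with a green floor lining and green end panels, outside 110 (its x) x 160 (its y) x 26 mm high, walls and floor 6 mm thick, so inside 98 x 148 mm and 20 mm deep. It does not move when pushed. Origin: centre of its underside, on the table; long side along its y; turned up to 0.2 rad.
- blue_tray: Blue-glass tray: shallow fixed tray of pale wood with a blue floor lining and blue end panels, outside 110 (its x) x 160 (its y) x 26 mm high, walls and floor 6 mm thick, so inside 98 x 148 mm and 20 mm deep. It does not move when pushed. Origin: centre of its underside, on the table; long side along its y; turned up to 0.2 rad.
- storage_jar: bystander: large pale teal storage jar, 88 mm diameter, 120 mm high, zinc lid 72 mm in diameter; stands at the far left. Origin: centre of its base. Leave it alone.
- funnel: bystander: steel funnel standing mouth down, 90 mm diameter at the table, 62 mm high, spout up; at the far right. Origin: centre of the spout's end, 62 mm above the table, its z pointing down. Leave it alone.
- spare_lid: bystander: loose yellow jar lid lying flat, 76 mm diameter, 14 mm high, at the right. Origin: centre of its underside. Leave it alone.
There are look-alikes about, which are no part of the job. Leave any purple look-alike of the amber_square alone.

How it is judged:
At the end, for the whole second after the job is handed in: Each of the four stands upright (within 0.1 rad) inside the tray of its glass colour, its base on the tray floor (origin 3 to 10 mm above the tray's underside, within 55 mm of the tray's centre along its x and 80 mm along its y), released and at rest (x of amber_round in the frame of amber_tray between -0.055 and 0.055 m and y of amber_round in the frame of amber_tray between -0.08 and 0.08 m and z of amber_round in the frame of amber_tray between 0.003 and 0.01 m and angle between each of amber_round, amber_square, green_round, blue_jar's own z axis and vertical below 0.1 rad and linear speed of each of amber_round, amber_square, green_round, blue_jar below 0.03 m/s and contact force between each of amber_round, amber_square, green_round, blue_jar and the fingers below 0.05 N and x of amber_square in the frame of amber_tray between -0.055 and 0.055 m and y of amber_square in the frame of amber_tray between -0.08 and 0.08 m and z of amber_square in the frame of amber_tray between 0.003 and 0.01 m and x of green_round in the frame of green_tray between -0.055 and 0.055 m and y of green_round in the frame of green_tray between -0.08 and 0.08 m and z of green_round in the frame of green_tray between 0.003 and 0.01 m and x of blue_jar in the frame of blue_tray between -0.055 and 0.055 m and y of blue_jar in the frame of blue_tray between -0.08 and 0.08 m and z of blue_jar in the frame of blue_tray between 0.003 and 0.01 m); the robot touches nothing.
It fails at once if a bottle or the jar is tipped over (angle between any of amber_round, amber_square, green_round, blue_jar's own z axis and vertical above 0.7 rad).
It fails at once if a bottle or the jar is let fall (faster than 0.6 m/s, a drop of about 2 cm, while the fingers do not hold it) ((linear speed of amber_round above 0.6 m/s and contact force between amber_round and the fingers below 0.05 N) or (linear speed of amber_square above 0.6 m/s and contact force between amber_square and the fingers below 0.05 N) or (linear speed of green_round above 0.6 m/s and contact force between green_round and the fingers below 0.05 N) or (linear speed of blue_jar above 0.6 m/s and contact force between blue_jar and the fingers below 0.05 N)).
It fails at once if the storage jar, the funnel or the spare lid is moved by more than 25 mm (distance of any of storage_jar, funnel, spare_lid from where it was at the start of the episode above 0.025 m).
It also fails if it takes over 109 s, if anything falls off the work surface, if the arm or the gripper's body presses on something with over 40 N, if the wrist force passes 120 N, or if a joint passes its speed limit or range.

## Working session

There is one attempt and no reset: what is moved stays moved. The work goes in short steps, Python scripts to look and compute and a tool call to move; the robot and the scene stay as the last step left them, time stands still between calls to the robot, and variables do not carry over. Pictures are saved under pics/ and viewed, at most 14 in all, crops included, and the job is handed in when it is done.

Besides the shell and the picture viewer there is one more tool, called after "Emit:" by a JSON object that holds its "op" and its "data", one argument or row to a line. move_arm: Moves the arm, as the interface text tells. Its arguments: {"type":"object","properties":{"commands":{"type":"array"},"force":{"type":"number"}},"required":["commands"]}

```bash
ls; mkdir -p pics; python3 - <<'E'
from rig import robot
import cv2,pickle
d={}
o=robot.get_obs();print(o)
for n in ["scene","side","wrist"]:
    c=robot.camera(n);d[n]=c;cv2.imwrite(f"pics/{n}0.png",c["frame"][:,:,::-1]);print(n,{k:v for k,v in c.items() if k!="frame"})
pickle.dump((o,d),open("p0.pkl","wb"))
E
```

```text
pics
{'time': 0.0, 'q': array([ 9.23504540e-01,  5.28460086e-01,  1.43390017e+00, -1.52798902e-05,
        1.18139400e+00, -1.78463959e-01]), 'joint_velocities': array([-5.54505243e-04, -1.02859893e-03,  7.38351367e-04,  1.16001695e-04,
       -9.20476745e-04, -4.94061302e-05]), 'joint_torque': array([-1.16114581e-03, -4.40035701e+01, -1.76591563e+01,  6.32981001e-02,
        5.83071692e-02, -1.47507076e-04]), 'position': array([0.28192739, 0.55701366, 0.23557602]), 'tool_rot': array([ 2.32270004e-01,  9.72650748e-01, -9.92813247e-04, -4.27195834e-04]), 'ft_force': array([ 0.31216106, -0.54175291, -0.31835643]), 'moment': array([ 0.01123995, -0.0235344 , -0.04059833]), 'grip_force': 0.0, 'grip_width': 0.08693943454915884}
scene {'fov_y': 56.9122795986128, 'cx': 322.91973506939894, 'cy': 237.22738239469123, 'extrinsics': array([[-0.01402853,  0.83017435, -0.55732732,  1.18670603],
       [ 0.99976071,  0.00228932, -0.02175497,  0.00232278],
       [-0.01678452, -0.55749915, -0.83000782,  1.000145  ],
       [ 0.        ,  0.        ,  0.        ,  1.        ]])}
side {'fov_y': 55.538896738354225, 'cx': 323.3473619719796, 'cy': 236.6225294099878, 'extrinsics': array([[ 0.98156694, -0.1499831 ,  0.11845424,  0.44684443],
       [-0.19109931, -0.76140495,  0.61947038, -0.72909839],
       [-0.00271844, -0.63068817, -0.7760316 ,  0.96302695],
       [ 0.        ,  0.        ,  0.        ,  1.        ]])}
wrist {'fov_y': 61.3117127677041, 'cx': 313.8041002679837, 'cy': 235.52322723910717, 'T_tool_cam': array([[-2.39171212e-04, -9.63377890e-01, -2.68147318e-01,
         7.33470508e-02],
       [ 9.99999568e-01, -4.71198416e-04,  8.00944154e-04,
        -4.46129442e-04],
       [-8.97962481e-04, -2.68147011e-01,  9.63377586e-01,
        -1.48306916e-01],
       [ 0.00000000e+00,  0.00000000e+00,  0.00000000e+00,
         1.00000000e+00]])}
```

View pics/scene0.png

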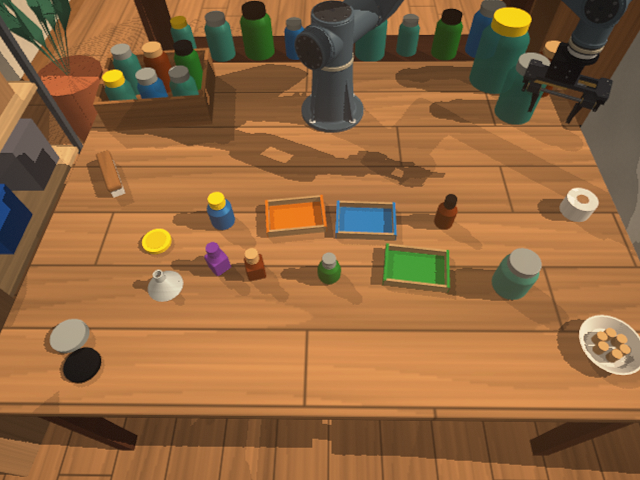

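View pics/side0.png

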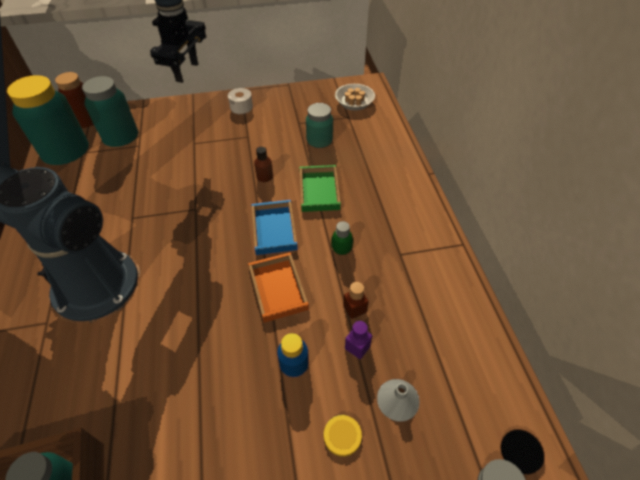

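The scene view shows the amber tray at (295,215), blue tray (366,218) and green tray (417,267). The blue jar is at (220,212), amber_square (254,265), the purple look-alike (216,260), green_round (329,268) and amber_round (447,211). The side view agrees: jar cap (292,345), tan cap (357,290), zinc cap (343,229), black cap (262,153).

```bash
cat > h.py <<'E'
import numpy as np,cv2,pickle
from scipy.spatial.transform import Rotation as R
def T_cam(c,o=None):
    if "extrinsics" in c: return c["extrinsics"]
    T=np.eye(4);T[:3,:3]=R.from_quat(o["tool_rot"]).as_matrix();T[:3,3]=o["position"]
    return T@c["T_tool_cam"]
def rays(c,px,o=None):
    f=240/np.tan(np.radians(c["fov_y"])/2);T=T_cam(c,o)
    px=np.atleast_2d(px).astype(float)
    d=np.c_[(px[:,0]-c["cx"])/f,(px[:,1]-c["cy"])/f,np.ones(len(px))]@T[:3,:3].T
    return T[:3,3],d
def plane(c,px,z,o=None):
    p,d=rays(c,px,o);return p+d*((z-p[2])/d[:,2])[:,None]
def tri(c1,p1,c2,p2,o=None):
    a,d=rays(c1,p1,o);b,e=rays(c2,p2,o);d=d[0];e=e[0]
    s=np.linalg.lstsq(np.c_[d,-e],b-a,rcond=None)[0]
    P,Q=a+s[0]*d,b+s[1]*e;return (P+Q)/2,np.linalg.norm(P-Q)
def blob(c,lo,hi,roi):
    "largest blob of an HSV range in roi x0,y0,x1,y1: contour"
    x0,y0,x1,y1=roi
    m=cv2.inRange(cv2.cvtColor(c["frame"],cv2.COLOR_RGB2HSV)[y0:y1,x0:x1],lo,hi)
    k=cv2.findContours(m,cv2.RETR_EXTERNAL,cv2.CHAIN_APPROX_NONE,offset=(x0,y0))[0]
    return max(k,key=cv2.contourArea)
def cen(k):
    m=cv2.moments(k);return np.array([m["m10"],m["m01"]])/m["m00"]
E
python3 - <<'E'
from h import *
o,d=pickle.load(open("p0.pkl","rb"));s,w=d["scene"],d["side"]
for n,c in (("scene",s),("side",w)):
    pts=dict(scene=dict(bk=(451,200),tan=(251,254),zinc=(329,259),yel=(216,200),at=(295,215),bt=(366,220),gt=(417,267)),side=dict(bk=(262,153),tan=(357,291),zinc=(343,229),yel=(292,342),at=(280,290),bt=(274,230),gt=(320,190)))[n]
    h=cv2.cvtColor(c["frame"],cv2.COLOR_RGB2HSV)
    for k,(x,y) in pts.items(): print(n,k,h[y,x],h[y+12,x], end="; ")
    print()
H={"at":((8,180,120),(16,255,255)),"bt":((100,120,60),(115,255,255)),"gt":((45,120,60),(75,255,255))}
for t,(lo,hi) in H.items():
  for n,c,roi in (("scene",s,(262,190,460,300)),("side",w,(240,155,345,330))):
    k=blob(c,lo,hi,roi);P=plane(c,k[:,0],.006)[:,:2]
    r=cv2.minAreaRect(P.astype(np.float32)*1000);print(t,n,np.round(r[0]),np.round(r[1]),round(r[2],1))
E
python3 - <<'E'
import cv2,numpy as np
a=cv2.imread("pics/scene0.png")[180:300,190:470];cv2.imwrite("pics/crop0.png",cv2.resize(a,(784,336),interpolation=cv2.INTER_CUBIC))
b=cv2.imread("pics/side0.png")[140:380,220:390];cv2.imwrite("pics/crop1.png",cv2.resize(b,(425,600),interpolation=cv2.INTER_CUBIC))
E
```

```text
scene bk [ 13 127  58] [ 10 209 123]; scene tan [ 17 145 237] [ 10 204 104]; scene zinc [ 19  54 176] [ 49 168 108]; scene yel [ 26 222 250] [105 136 124]; scene at [ 13 224 236] [ 14 185 229]; scene bt [103 172 182] [ 17 109 189]; scene gt [ 56 166 157] [ 56 166 157]; 
side bk [15 82 31] [  9 192  69]; side tan [ 16 147 198] [  7 224  57]; side zinc [ 22  48 155] [ 60 178  56]; side yel [ 24 195 221] [ 21 210 126]; side at [ 12 204 211] [ 12 207 207]; side bt [101 158 174] [101 162 170]; side gt [ 57 137 160] [ 58 138 157]; 
at scene [ 437. -104.] [113. 169.] 6.7
at side [ 453. -110.] [113. 128.] 7.0
bt scene [450.  87.] [152. 108.] 88.8
bt side [463.  87.] [155. 106.] 88.7
gt scene [601. 212.] [153. 107.] 84.0
gt side [612. 215.] [146. 108.] 85.7
```

View pics/crop0.png

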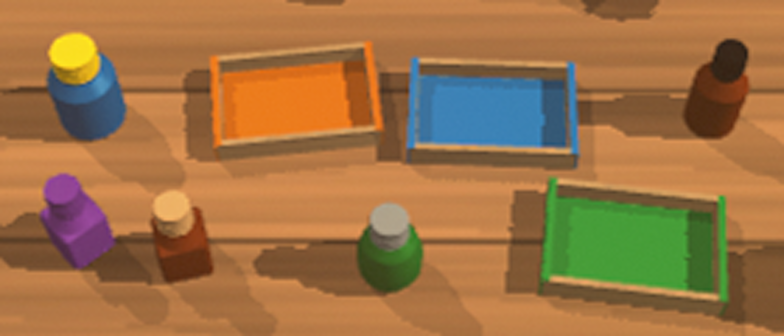

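View pics/crop1.png

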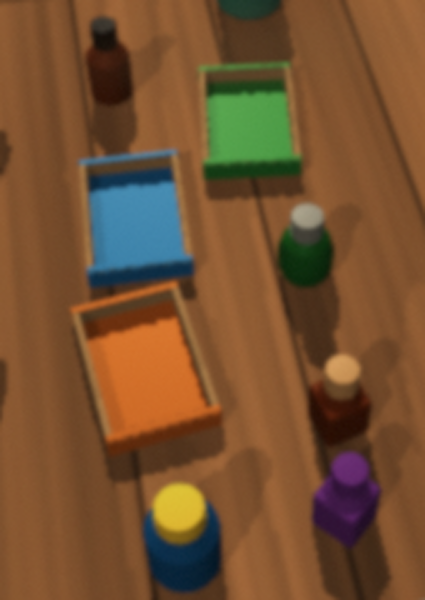

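The crops show the tray rims and caps clearly, so I read rim corners and cap tops from them. The scene crop is scaled 2.8 from (190,180) and the side crop 2.5 from (220,140).

```bash
python3 - <<'E'
from h import *
o,d=pickle.load(open("p0.pkl","rb"));s,w=d["scene"],d["side"]
S=lambda p:np.array(p)/2.8+(190,180)
W=lambda p:np.array(p)/2.5+(220,140)
trays=dict(amber=([(211,57),(370,44),(381,128),(218,146)],[(73,309),(179,287),(217,410),(110,438)]),
 blue=([(412,59),(575,63),(577,152),(408,150)],[(80,162),(177,152),(191,264),(89,272)]),
 green=([(547,180),(724,198),(722,288),(543,281)],[(199,67),(290,65),(299,163),(205,165)]))
for n,(a,b) in trays.items():
    for c,p in((s,S(a)),(w,W(b))):
        P=plane(c,p,.026)[:,:2]
        r=cv2.minAreaRect(P.astype(np.float32)*1000);print(n,np.round(P.mean(0)*1000),np.round(r[1]),round(r[2],1))
caps=dict(round_=((731,48),(104,24),.106),square=((171,201),(343,365),.096),green=((389,214),(308,214),.09),blue=((73,45),(180,500),.104))
for n,(a,b,z) in caps.items():
    t,e=tri(s,S(a),w,W(b));print(n,np.round(t*1000),round(e*1000,1),z,np.round(plane(s,S(a),z)[0]*1000),np.round(plane(w,W(b),z)[0]*1000))
E
```

```text
amber [ 453. -100.] [110. 160.] 7.8
amber [ 452. -104.] [110. 156.] 5.2
blue [467.  93.] [163. 110.] 88.2
blue [466.  88.] [162. 109.] 87.0
green [614. 215.] [163. 107.] 84.4
green [615. 211.] [164. 110.] 81.5
round_ [464. 305. 108.] 3.4 0.106 [461. 307. 106.] [465. 305. 106.]
square [ 625. -194.  100.] 1.6 0.096 [ 622. -194.   96.] [ 627. -192.   96.]
green [634.  -7.  93.] 3.4 0.09 [631.  -6.  90.] [636.  -7.  90.]
blue [ 462. -301.  110.] 2.2 0.104 [ 456. -302.  104.] [ 463. -299.  104.]
```

Emit:
{"op": "move_arm", "data": {
  "commands": [
    {"hand": 8.7, "travel": [0, 0, 0], "twist": [0, 0, 7]},
    {"hand": 8.7, "travel": [0, 0, 0], "twist": [0, 0, 7]},
    {"hand": 8.7, "travel": [0, 0, 0], "twist": [0, 0, 7]},
    {"hand": 8.7, "travel": [0, 0, 0], "twist": [0, 0, 7]},
    {"hand": 8.7, "travel": [0, 0, 0], "twist": [0, 0, 7]}
  ],
  "force": 25
}}

```text
time: 0.57
position: [0.2821, 0.5573, 0.2361]
tool_rot: [0.517, 0.856, -0.0, -0.0]
ft_force: [0.6, 0.2, -0.5]
grip_width: 0.0873
grip_force: 0.0
```

Emit:
{"op": "move_arm", "data": {
  "commands": [
    {"hand": 8.7, "travel": [0, 0, 0], "twist": [0, 0, 7]},
    {"hand": 8.7, "travel": [0, 0, 0], "twist": [0, 0, 7]},
    {"hand": 8.7, "travel": [0, 0, 0], "twist": [0, 0, 7]},
    {"hand": 8.7, "travel": [0, 0, 0], "twist": [0, 0, 7.1]},
    {"hand": 8.7, "travel": [0, 0, 0], "twist": [0, 0, 0]}
  ]
}}

```text
time: 0.98
position: [0.2822, 0.5574, 0.2362]
tool_rot: [0.708, 0.707, -0.0, 0.0]
ft_force: [-0.5, 0.2, -0.1]
grip_width: 0.0871
grip_force: 0.0
```

Emit:
{"op": "move_arm", "data": {
  "commands": [
    {"hand": 8.7, "travel": [-3.6, 2.6, 0], "twist": [0, 0, 0]},
    {"hand": 8.7, "travel": [-3.6, 2.6, 0], "twist": [0, 0, 0]},
    {"hand": 8.7, "travel": [-3.6, 2.6, 0], "twist": [0, 0, 0]},
    {"hand": 8.7, "travel": [-3.6, 2.6, 0], "twist": [0, 0, 0]},
    {"hand": 8.7, "travel": [-3.6, 2.6, 0], "twist": [0, 0, 0]}
  ]
}}

```text
time: 1.4
position: [0.405, 0.3872, 0.2364]
tool_rot: [0.705, 0.709, -0.0, -0.0]
ft_force: [0.2, 1.2, -0.2]
grip_width: 0.0871
grip_force: 0.0
```

Emit:
{"op": "move_arm", "data": {
  "commands": [
    {"hand": 8.7, "travel": [-3.6, 2.6, 0], "twist": [0, 0, 0]},
    {"hand": 8.7, "travel": [-3.6, 2.6, 0], "twist": [0, 0, 0]},
    {"hand": 8.7, "travel": [0, 0, 0], "twist": [0, 0, 0]},
    {"hand": 8.7, "travel": [0, 0, 0], "twist": [0, 0, 0]}
  ]
}}

```text
time: 1.73
position: [0.4547, 0.3194, 0.2364]
tool_rot: [0.708, 0.707, -0.0, -0.0]
ft_force: [-1.2, -0.1, -0.3]
grip_width: 0.0868
grip_force: 0.0
```

```bash
cat > look.py <<'E'
import sys;from h import *;from rig import robot
n=sys.argv[1];o=robot.get_obs();c=robot.camera("wrist");pickle.dump((o,c),open(n+".pkl","wb"))
cv2.imwrite(f"pics/{n}.png",c["frame"][:,:,::-1]);print(o["position"],o["tool_rot"],o["time"])
E
python3 look.py w1
```

```text
[0.45470786 0.31936413 0.23644255] [ 7.07645952e-01  7.06567182e-01 -4.45194319e-05 -1.45518412e-04] 1.7333
```

View pics/w1.png

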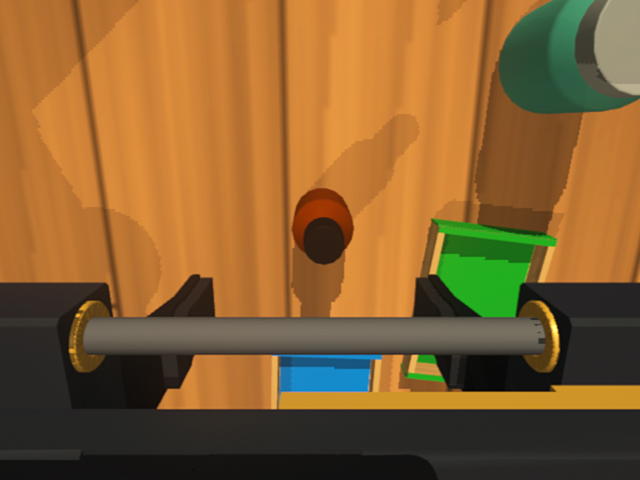

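The wrist view shows the black cap's top disc centred near (324,244), about 40 px across, on the amber body.

```bash
python3 - <<'E'
from h import *
o,c=pickle.load(open("w1.pkl","rb"))
h=cv2.cvtColor(c["frame"],cv2.COLOR_RGB2HSV);m=cv2.inRange(h[:275,280:380],(0,0,0),(179,255,75))
k=max(cv2.findContours(m,0,1)[0],key=cv2.contourArea);x,y,w,hh=cv2.boundingRect(k);print(x+280,y,w,hh)
for p in [(324,244),(x+280+w/2,y+hh-w/2)]:
    P=plane(c,p,.106,o)[0];print(P,(P-o["position"])*100)
P=plane(c,[(304,244),(344,244)],.106,o);print(P[1]-P[0])
E
```

```text
303 218 42 46
[0.46185838 0.3086484  0.106     ] [  0.71505268  -1.07157217 -13.04425458]
[0.46185467 0.30939782 0.106     ] [  0.71468125  -0.99663039 -13.04425458]
[ 2.87417742e-02 -5.68880192e-05  0.00000000e+00]
```

Emit:
{"op": "move_arm", "data": {
  "commands": [
    {"hand": 8.7, "travel": [-1.1, 0.75, 0], "twist": [0, 0, 0]},
    {"hand": 8.7, "travel": [0, 0, 3.5], "twist": [0, 0, 0]},
    {"hand": 8.7, "travel": [0, 0, 3.5], "twist": [0, 0, 0]},
    {"hand": 8.7, "travel": [0, 0, 3.0], "twist": [0, 0, 0]},
    {"hand": 8.7, "travel": [0, 0, 2.5], "twist": [0, 0, 0]}
  ]
}}

```text
time: 2.2
position: [0.4593, 0.3109, 0.1097]
tool_rot: [0.705, 0.709, -0.001, -0.0]
ft_force: [-0.3, -0.3, 0.4]
grip_width: 0.0869
grip_force: 0.0
```

Emit:
{"op": "move_arm", "data": {
  "commands": [
    {"hand": 8.7, "travel": [0, 0, 1.5], "twist": [0, 0, 0]},
    {"hand": 8.7, "travel": [0, 0, 0.3], "twist": [0, 0, 0]},
    {"hand": 8.7, "travel": [0, 0, 0], "twist": [0, 0, 0]}
  ]
}}

```text
time: 2.45
position: [0.4596, 0.3107, 0.0925]
tool_rot: [0.706, 0.708, -0.001, -0.0]
ft_force: [-0.1, 0.1, -0.1]
grip_width: 0.0871
grip_force: 0.0
```

Emit:
{"op": "move_arm", "data": {
  "commands": [
    {"hand": 8.7, "travel": [-0.2, 0.2, 0.1], "twist": [0, 0, 0]},
    {"hand": 5, "travel": [0, 0, 0], "twist": [0, 0, 0]},
    {"hand": 4, "travel": [0, 0, 0], "twist": [0, 0, 0]},
    {"hand": 3.4, "travel": [0, 0, 0], "twist": [0, 0, 0]},
    {"hand": 2.4, "travel": [0, 0, 0], "twist": [0, 0, 0]}
  ]
}}

```text
time: 2.87
position: [0.4633, 0.3084, 0.0934]
tool_rot: [0.707, 0.707, 0.001, 0.0]
ft_force: [0.3, -0.4, 0.2]
grip_width: 0.0682
grip_force: 0.0
```

Emit:
{"op": "move_arm", "data": {
  "commands": [
    {"hand": 2.4, "travel": [0, 0, 0], "twist": [0, 0, 0]},
    {"hand": 2.4, "travel": [0, 0, 0], "twist": [0, 0, 0]},
    {"hand": 2.4, "travel": [0, 0, 0], "twist": [0, 0, 0]},
    {"hand": 2.4, "travel": [0, 0, 0], "twist": [0, 0, 0]}
  ]
}}

```text
time: 3.2
position: [0.4628, 0.3082, 0.0926]
tool_rot: [0.707, 0.707, -0.0, -0.0]
ft_force: [0.2, 0.3, 0.3]
grip_width: 0.0415
grip_force: 0.0
```

Emit:
{"op": "move_arm", "data": {
  "commands": [
    {"hand": 2.4, "travel": [0, 0, 0], "twist": [0, 0, 0]},
    {"hand": 2.4, "travel": [0, 0, 0], "twist": [0, 0, 0]},
    {"hand": 2.4, "travel": [0, 0, 0], "twist": [0, 0, 0]},
    {"hand": 2.4, "travel": [0, 0, 0], "twist": [0, 0, 0]}
  ]
}}

```text
time: 3.53
position: [0.4626, 0.3082, 0.0925]
tool_rot: [0.707, 0.707, -0.0, -0.0]
ft_force: [-0.4, 0.9, -0.2]
grip_width: 0.0292
grip_force: 25.0
```

Emit:
{"op": "move_arm", "data": {
  "commands": [
    {"hand": 2.4, "travel": [0, 0, -1], "twist": [0, 0, 0]},
    {"hand": 2.4, "travel": [0, 0, -2], "twist": [0, 0, 0]},
    {"hand": 2.4, "travel": [0, 0, -2], "twist": [0, 0, 0]},
    {"hand": 2.4, "travel": [0, 0, -2], "twist": [0, 0, 0]},
    {"hand": 2.4, "travel": [0, 0, -1], "twist": [0, 0, 0]}
  ]
}}

```text
time: 3.95
position: [0.4638, 0.3087, 0.1752]
tool_rot: [0.707, 0.707, 0.002, 0.001]
ft_force: [0.3, 0.3, -1.4]
grip_width: 0.0299
grip_force: 25.0
```

Emit:
{"op": "move_arm", "data": {
  "commands": [
    {"hand": 2.4, "travel": [-1.5, 0, 0], "twist": [0, 0, 0]},
    {"hand": 2.4, "travel": [-3, -0.2, 0], "twist": [0, 0, 0]},
    {"hand": 2.4, "travel": [-3.4, -0.2, 0], "twist": [0, 0, 0]},
    {"hand": 2.4, "travel": [-3.4, -0.2, 0], "twist": [0, 0, 0]},
    {"hand": 2.4, "travel": [-3.4, -0.2, 0], "twist": [0, 0, 0]}
  ]
}}

```text
time: 4.37
position: [0.4543, 0.1601, 0.1727]
tool_rot: [0.706, 0.708, -0.0, 0.0]
ft_force: [0.7, -0.5, -1.9]
grip_width: 0.0293
grip_force: 25.0
```

Emit:
{"op": "move_arm", "data": {
  "commands": [
    {"hand": 2.4, "travel": [-3.4, -0.2, 0], "twist": [0, 0, 0]},
    {"hand": 2.4, "travel": [-3.4, -0.2, 0], "twist": [0, 0, 0]},
    {"hand": 2.4, "travel": [-3.4, -0.2, 0], "twist": [0, 0, 0]},
    {"hand": 2.4, "travel": [-3.4, 0, 0], "twist": [0, 0, 0]},
    {"hand": 2.4, "travel": [-3.4, 0, 0], "twist": [0, 0, 0]}
  ]
}}

```text
time: 4.78
position: [0.4484, -0.0103, 0.1727]
tool_rot: [0.707, 0.707, -0.0, -0.0]
ft_force: [1.3, -0.9, -1.8]
grip_width: 0.0297
grip_force: 25.0
```

Emit:
{"op": "move_arm", "data": {
  "commands": [
    {"hand": 2.4, "travel": [-3, 0, 0], "twist": [0, 0, 0]},
    {"hand": 2.4, "travel": [-1.5, 0, 0], "twist": [0, 0, 0]},
    {"hand": 2.4, "travel": [-0.5, 0, 0], "twist": [0, 0, 0]},
    {"hand": 2.4, "travel": [0, 0, 0], "twist": [0, 0, 0]}
  ]
}}

```text
time: 5.12
position: [0.4491, -0.0598, 0.1726]
tool_rot: [0.708, 0.706, 0.0, 0.0]
ft_force: [1.0, 0.6, -1.6]
grip_width: 0.0294
grip_force: 25.0
```

```bash
python3 look.py w2
```

```text
[ 0.44912949 -0.0598037   0.17263889] [7.07811445e-01 7.06401402e-01 9.75446918e-05 9.06475354e-05] 5.1167
```

View pics/w2.png

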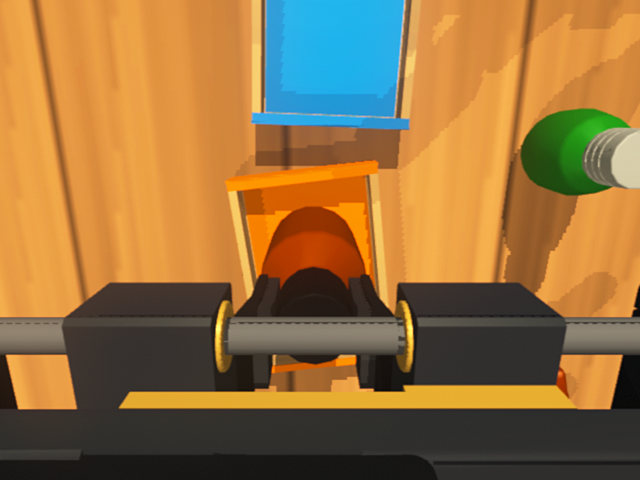

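The bottle hangs above the amber tray. The tray's near end rim runs from (228,183) to (378,163), and the blue tray's near end from (252,114) to (409,120).

```bash
python3 - <<'E'
from h import *
o,c=pickle.load(open("w2.pkl","rb"))
for e in ([(228,183),(378,163)],[(252,114),(409,120)]):
    P=plane(c,e,.026,o);d=P[1]-P[0];th=np.arctan2(d[1],d[0]);m=P.mean(0);print(P,np.linalg.norm(d),np.degrees(th),"centre",m[:2]-.08*np.array([-np.sin(th),np.cos(th)]), m[:2]+.08*np.array([-np.sin(th),np.cos(th)]))
E
```

```text
[[ 0.38654291 -0.02877274  0.026     ]
 [ 0.49540212 -0.01460574  0.026     ]] 0.1097771938552356 7.414831278419635 centre [ 0.4512967  -0.10102026] [0.43064833 0.05764178]
[[0.40611881 0.0194024  0.026     ]
 [0.51593287 0.01513252 0.026     ]] 0.10989704701638332 -2.2266978938916075 centre [ 0.45791756 -0.06267214] [0.46413411 0.09720705]
```

Emit:
{"op": "move_arm", "data": {
  "commands": [
    {"hand": 2.4, "travel": [-0.6, -0.2, 1], "twist": [0, 0, 0]},
    {"hand": 2.4, "travel": [0, 0, 2], "twist": [0, 0, 0]},
    {"hand": 2.4, "travel": [0, 0, 2], "twist": [0, 0, 0]},
    {"hand": 2.4, "travel": [0, 0, 1.2], "twist": [0, 0, 0]},
    {"hand": 2.4, "travel": [0, 0, 0.5], "twist": [0, 0, 0]}
  ]
}}

```text
time: 5.58
position: [0.4457, -0.0627, 0.1041]
tool_rot: [0.706, 0.708, -0.001, -0.002]
ft_force: [-0.8, 0.9, -1.9]
grip_width: 0.0295
grip_force: 25.0
```

Emit:
{"op": "move_arm", "data": {
  "commands": [
    {"hand": 2.4, "travel": [0, 0, 0.2], "twist": [0, 0, 0]},
    {"hand": 2.4, "travel": [0, 0, 0.2], "twist": [0, 0, 0]},
    {"hand": 2.4, "travel": [0, 0, 0], "twist": [0, 0, 0]}
  ]
}}

```text
time: 5.83
position: [0.4474, -0.0643, 0.1018]
tool_rot: [0.707, 0.708, 0.0, 0.0]
ft_force: [0.1, -0.2, -2.6]
grip_width: 0.0293
grip_force: 25.0
```

Emit:
{"op": "move_arm", "data": {
  "commands": [
    {"hand": 2.4, "travel": [0, 0, 0.1], "twist": [0, 0, 0]},
    {"hand": 2.4, "travel": [0, 0, 0.1], "twist": [0, 0, 0]},
    {"hand": 2.4, "travel": [0, 0, 0], "twist": [0, 0, 0]}
  ]
}}

```text
time: 6.08
position: [0.4473, -0.0649, 0.0999]
tool_rot: [0.707, 0.707, 0.0, 0.0]
ft_force: [-0.2, 0.4, -2.4]
grip_width: 0.0294
grip_force: 25.0
```

Emit:
{"op": "move_arm", "data": {
  "commands": [
    {"hand": 2.4, "travel": [0, 0, 0.1], "twist": [0, 0, 0]},
    {"hand": 2.4, "travel": [0, 0, 0.1], "twist": [0, 0, 0]},
    {"hand": 2.4, "travel": [0, 0, 0], "twist": [0, 0, 0]}
  ]
}}

```text
time: 6.33
position: [0.4472, -0.065, 0.0983]
tool_rot: [0.707, 0.707, 0.0, 0.0]
ft_force: [-1.5, 0.6, 6.8]
grip_width: 0.0295
grip_force: 25.0
```

Emit:
{"op": "move_arm", "data": {
  "commands": [
    {"hand": 3.3, "travel": [0, 0, 0], "twist": [0, 0, 0]},
    {"hand": 5, "travel": [0, 0, 0], "twist": [0, 0, 0]},
    {"hand": 6, "travel": [0, 0, 0], "twist": [0, 0, 0]},
    {"hand": 6, "travel": [0, 0, 0], "twist": [0, 0, 0]},
    {"hand": 6, "travel": [0, 0, 0], "twist": [0, 0, 0]}
  ]
}}

```text
time: 6.75
position: [0.4471, -0.0648, 0.0975]
tool_rot: [0.707, 0.707, -0.0, -0.0]
ft_force: [0.5, -0.6, -0.1]
grip_width: 0.0517
grip_force: 0.0
```

Emit:
{"op": "move_arm", "data": {
  "commands": [
    {"hand": 6, "travel": [0, 0, -1.5], "twist": [0, 0, 0]},
    {"hand": 6, "travel": [0, 0, -3], "twist": [0, 0, 0]},
    {"hand": 6, "travel": [0, 0, -3.5], "twist": [0, 0, 0]},
    {"hand": 6, "travel": [0, 0, -3.5], "twist": [0, 0, 0]},
    {"hand": 8.7, "travel": [0, 0, -2.5], "twist": [0, 0, 0]}
  ]
}}

```text
time: 7.17
position: [0.4476, -0.0649, 0.2401]
tool_rot: [0.707, 0.707, 0.001, 0.001]
ft_force: [0.2, -0.1, -0.4]
grip_width: 0.0623
grip_force: 0.0
```

Emit:
{"op": "move_arm", "data": {
  "commands": [
    {"hand": 8.7, "travel": [-2.5, 3.5, 0], "twist": [0, 0, 0]},
    {"hand": 8.7, "travel": [-2.6, 3.5, 0], "twist": [0, 0, 0]},
    {"hand": 8.7, "travel": [-2.6, 3.5, 0], "twist": [0, 0, 0]},
    {"hand": 8.7, "travel": [-2.6, 3.5, 0], "twist": [0, 0, 0]},
    {"hand": 8.7, "travel": [-2.6, 3.5, 0], "twist": [0, 0, 0]}
  ]
}}

```text
time: 7.58
position: [0.616, -0.1893, 0.2375]
tool_rot: [0.707, 0.707, -0.0, -0.0]
ft_force: [0.1, 0.2, 0.0]
grip_width: 0.0851
grip_force: 0.0
```

Emit:
{"op": "move_arm", "data": {
  "commands": [
    {"hand": 8.7, "travel": [0, 0, 0], "twist": [0, 0, 0]},
    {"hand": 8.7, "travel": [0, 0, 0], "twist": [0, 0, 0]},
    {"hand": 8.7, "travel": [0, 0, 0], "twist": [0, 0, 0]}
  ]
}}

```text
time: 7.83
position: [0.6137, -0.1877, 0.2364]
tool_rot: [0.707, 0.707, -0.0, -0.002]
ft_force: [-0.8, 0.5, -0.1]
grip_width: 0.0864
grip_force: 0.0
```

```bash
python3 look.py w3
```

```text
[ 0.6137154  -0.18770673  0.23643505] [ 7.06935621e-01  7.07276003e-01 -4.19326002e-04 -1.58343293e-03] 7.8333
```

View pics/w3.png

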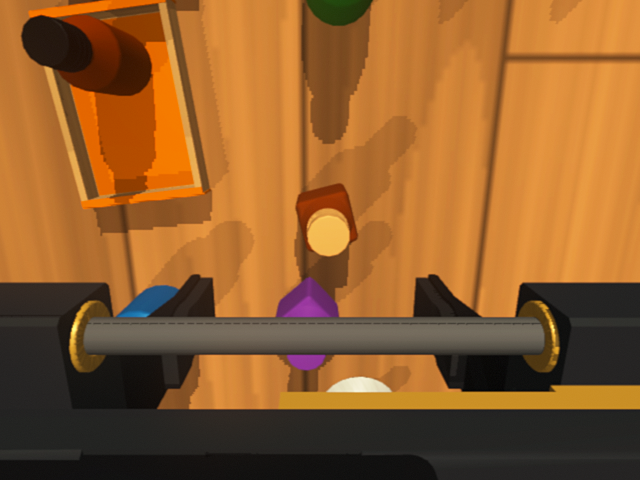

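amber_round stands upright in its tray. The tan cap's top disc is centred near (328,235), and the purple look-alike lies behind the jaws' line at (307,325).

```bash
python3 - <<'E'
from h import *
o,c=pickle.load(open("w3.pkl","rb"))
k=blob(c,(12,60,200),(22,190,255),(300,200,360,262));x,y,w,h=cv2.boundingRect(k);print(x,y,w,h)
for p in [(328,235),(x+w/2,y+h-w/2)]:
    P=plane(c,p,.096,o)[0];print(P,(P-o["position"])*100)
E
```

```text
307 209 42 47
[ 0.62370672 -0.19423183  0.096     ] [  0.99913283  -0.65251076 -14.0435048 ]
[ 0.62370672 -0.19423183  0.096     ] [  0.99913283  -0.65251076 -14.0435048 ]
```

Emit:
{"op": "move_arm", "data": {
  "commands": [
    {"hand": 6, "travel": [-0.65, 1.05, 0], "twist": [0, 0, 0]},
    {"hand": 6, "travel": [0, 0, 3.5], "twist": [0, 0, 0]},
    {"hand": 6, "travel": [0, 0, 3.5], "twist": [0, 0, 0]},
    {"hand": 6, "travel": [0, 0, 3.0], "twist": [0, 0, 0]},
    {"hand": 6, "travel": [0, 0, 2.0], "twist": [0, 0, 0]}
  ]
}}

```text
time: 8.3
position: [0.6224, -0.1926, 0.1151]
tool_rot: [0.707, 0.708, -0.001, -0.003]
ft_force: [0.5, 0.5, -0.3]
grip_width: 0.0635
grip_force: 0.0
```

```bash
python3 -c "
from rig import robot;print(robot.get_obs()['position'])"
```

```text
[ 0.62241077 -0.19256337  0.11507399]
```

Emit:
{"op": "move_arm", "data": {
  "commands": [
    {"hand": 6, "travel": [-0.15, 0.15, 2.0], "twist": [0, 0, 0]},
    {"hand": 6, "travel": [0, 0, 1.0], "twist": [0, 0, 0]},
    {"hand": 6, "travel": [0, 0, 0.1], "twist": [0, 0, 0]},
    {"hand": 6, "travel": [0, 0, 0], "twist": [0, 0, 0]}
  ]
}}

```text
time: 8.63
position: [0.6262, -0.1955, 0.0868]
tool_rot: [0.707, 0.708, -0.0, -0.0]
ft_force: [0.4, -0.2, -0.2]
grip_width: 0.0602
grip_force: 0.0
```

Emit:
{"op": "move_arm", "data": {
  "commands": [
    {"hand": 6, "travel": [0.1, -0.2, 0.3], "twist": [0, 0, 0]},
    {"hand": 2.6, "travel": [0, 0, 0], "twist": [0, 0, 0]},
    {"hand": 2.6, "travel": [0, 0, 0], "twist": [0, 0, 0]},
    {"hand": 2.6, "travel": [0, 0, 0], "twist": [0, 0, 0]},
    {"hand": 2.6, "travel": [0, 0, 0], "twist": [0, 0, 0]}
  ]
}}

```text
time: 9.05
position: [0.6252, -0.1955, 0.0843]
tool_rot: [0.707, 0.707, 0.0, 0.001]
ft_force: [-1.1, -1.1, -0.9]
grip_width: 0.0408
grip_force: 0.0
```

Emit:
{"op": "move_arm", "data": {
  "commands": [
    {"hand": 2.6, "travel": [0, 0, 0], "twist": [0, 0, 0]},
    {"hand": 2.6, "travel": [0, 0, 0], "twist": [0, 0, 0]},
    {"hand": 2.6, "travel": [0, 0, 0], "twist": [0, 0, 0]}
  ]
}}

```text
time: 9.3
position: [0.6248, -0.1954, 0.0839]
tool_rot: [0.707, 0.707, -0.0, 0.0]
ft_force: [-1.3, -0.5, 1.6]
grip_width: 0.0316
grip_force: 25.0
```

Emit:
{"op": "move_arm", "data": {
  "commands": [
    {"hand": 2.6, "travel": [0, 0, -1], "twist": [0, 0, 0]},
    {"hand": 2.6, "travel": [0, 0, -2], "twist": [0, 0, 0]},
    {"hand": 2.6, "travel": [0, 0, -3], "twist": [0, 0, 0]},
    {"hand": 2.6, "travel": [0, 0, -2], "twist": [0, 0, 0]},
    {"hand": 2.6, "travel": [0.5, -1.4, -1], "twist": [0, 0, 0]}
  ]
}}

```text
time: 9.72
position: [0.6151, -0.1923, 0.1774]
tool_rot: [0.707, 0.707, 0.002, 0.005]
ft_force: [1.4, 0.1, -1.2]
grip_width: 0.0311
grip_force: 25.0
```

Emit:
{"op": "move_arm", "data": {
  "commands": [
    {"hand": 2.6, "travel": [1.2, -3.5, 0], "twist": [0, 0, 0]},
    {"hand": 2.6, "travel": [1.2, -3.5, 0], "twist": [0, 0, 0]},
    {"hand": 2.6, "travel": [1.2, -3.5, 0], "twist": [0, 0, 0]},
    {"hand": 2.6, "travel": [1.2, -3.3, 0], "twist": [0, 0, 0]},
    {"hand": 2.6, "travel": [0.6, -1.5, 0], "twist": [0, 0, 0]}
  ]
}}

```text
time: 10.13
position: [0.452, -0.1333, 0.1733]
tool_rot: [0.707, 0.707, -0.001, -0.004]
ft_force: [-0.7, 0.2, -2.5]
grip_width: 0.0314
grip_force: 25.0
```

Emit:
{"op": "move_arm", "data": {
  "commands": [
    {"hand": 2.6, "travel": [0, 0, 0], "twist": [0, 0, 0]},
    {"hand": 2.6, "travel": [0, 0, 0], "twist": [0, 0, 0]}
  ]
}}

```text
time: 10.3
position: [0.4575, -0.1362, 0.1741]
tool_rot: [0.707, 0.707, 0.0, 0.0]
ft_force: [1.0, -1.0, -1.8]
grip_width: 0.0313
grip_force: 25.0
```

Emit:
{"op": "move_arm", "data": {
  "commands": [
    {"hand": 2.6, "travel": [-0.1, -0.1, 1.5], "twist": [0, 0, 0]},
    {"hand": 2.6, "travel": [0, 0, 2.5], "twist": [0, 0, 0]},
    {"hand": 2.6, "travel": [0, 0, 2], "twist": [0, 0, 0]},
    {"hand": 2.6, "travel": [0, 0, 1.2], "twist": [0, 0, 0]},
    {"hand": 2.6, "travel": [0, 0, 0.5], "twist": [0, 0, 0]}
  ]
}}

```text
time: 10.72
position: [0.4581, -0.1381, 0.095]
tool_rot: [0.707, 0.707, -0.0, -0.0]
ft_force: [-0.5, -0.0, -1.6]
grip_width: 0.0313
grip_force: 25.0
```

Emit:
{"op": "move_arm", "data": {
  "commands": [
    {"hand": 2.6, "travel": [0, 0, 0.2], "twist": [0, 0, 0]},
    {"hand": 2.6, "travel": [0, 0, 0.1], "twist": [0, 0, 0]},
    {"hand": 2.6, "travel": [0, 0, 0.1], "twist": [0, 0, 0]},
    {"hand": 2.6, "travel": [0, 0, 0], "twist": [0, 0, 0]}
  ]
}}

```text
time: 11.05
position: [0.4576, -0.1378, 0.0931]
tool_rot: [0.707, 0.707, 0.0, 0.001]
ft_force: [0.2, 0.1, -1.7]
grip_width: 0.0314
grip_force: 25.0
```

Emit:
{"op": "move_arm", "data": {
  "commands": [
    {"hand": 2.6, "travel": [0, 0, 0.1], "twist": [0, 0, 0]},
    {"hand": 2.6, "travel": [0, 0, 0.1], "twist": [0, 0, 0]},
    {"hand": 2.6, "travel": [0, 0, 0.1], "twist": [0, 0, 0]},
    {"hand": 2.6, "travel": [0, 0, 0], "twist": [0, 0, 0]}
  ]
}}

```text
time: 11.38
position: [0.457, -0.1375, 0.0898]
tool_rot: [0.707, 0.707, 0.0, 0.0]
ft_force: [-0.1, -0.2, -0.4]
grip_width: 0.031
grip_force: 25.0
```

Just touching; a last millimetre, then release and rise.

Emit:
{"op": "move_arm", "data": {
  "commands": [
    {"hand": 2.6, "travel": [0, 0, 0.1], "twist": [0, 0, 0]},
    {"hand": 2.6, "travel": [0, 0, 0], "twist": [0, 0, 0]},
    {"hand": 3.5, "travel": [0, 0, 0], "twist": [0, 0, 0]},
    {"hand": 5, "travel": [0, 0, 0], "twist": [0, 0, 0]},
    {"hand": 6, "travel": [0, 0, 0], "twist": [0, 0, 0]}
  ]
}}

```text
time: 11.8
position: [0.457, -0.1375, 0.0887]
tool_rot: [0.707, 0.707, 0.0, 0.0]
ft_force: [0.2, 0.1, 0.1]
grip_width: 0.0416
grip_force: 0.0
```

Emit:
{"op": "move_arm", "data": {
  "commands": [
    {"hand": 6, "travel": [0, 0, 0], "twist": [0, 0, 0]},
    {"hand": 6, "travel": [0, 0, 0], "twist": [0, 0, 0]},
    {"hand": 6, "travel": [0, 0, -1.5], "twist": [0, 0, 0]},
    {"hand": 6, "travel": [0, 0, -3], "twist": [0, 0, 0]},
    {"hand": 6, "travel": [0, 0, -4], "twist": [0, 0, 0]}
  ]
}}

```text
time: 12.22
position: [0.4549, -0.1364, 0.1722]
tool_rot: [0.707, 0.707, -0.001, -0.004]
ft_force: [1.0, -0.3, -0.5]
grip_width: 0.0589
grip_force: 0.0
```

Emit:
{"op": "move_arm", "data": {
  "commands": [
    {"hand": 6, "travel": [0, 0, -4], "twist": [0, 0, 0]},
    {"hand": 8.7, "travel": [0, 0, -2], "twist": [0, 0, 0]},
    {"hand": 8.7, "travel": [0, 0, 0], "twist": [0, 0, 0]}
  ]
}}

```text
time: 12.47
position: [0.4596, -0.1388, 0.2382]
tool_rot: [0.707, 0.707, 0.001, 0.005]
ft_force: [0.6, 0.1, 0.7]
grip_width: 0.067
grip_force: 0.0
```

Emit:
{"op": "move_arm", "data": {
  "commands": [
    {"hand": 8.7, "travel": [2.6, 3.5, 0], "twist": [0, 0, 0]},
    {"hand": 8.7, "travel": [2.6, 3.5, 0], "twist": [0, 0, 0]},
    {"hand": 8.7, "travel": [2.6, 3.5, 0], "twist": [0, 0, 0]},
    {"hand": 8.7, "travel": [2.6, 3.5, 0], "twist": [0, 0, 0]},
    {"hand": 8.7, "travel": [2.6, 3.3, 0], "twist": [0, 0, 0]}
  ]
}}

```text
time: 12.88
position: [0.6239, -0.0107, 0.232]
tool_rot: [0.707, 0.707, -0.001, -0.001]
ft_force: [0.3, -0.6, 0.1]
grip_width: 0.0864
grip_force: 0.0
```

Emit:
{"op": "move_arm", "data": {
  "commands": [
    {"hand": 8.7, "travel": [0, 0, 0], "twist": [0, 0, 0]},
    {"hand": 8.7, "travel": [0, 0, 0], "twist": [0, 0, 0]},
    {"hand": 8.7, "travel": [0, 0, 0], "twist": [0, 0, 0]}
  ]
}}

```text
time: 13.13
position: [0.6218, -0.0119, 0.2318]
tool_rot: [0.707, 0.708, -0.001, -0.002]
ft_force: [0.6, 0.3, -0.2]
grip_width: 0.0867
grip_force: 0.0
```

```bash
python3 look.py w4
```

```text
[ 0.62178516 -0.01190478  0.23179413] [ 0.70659131  0.707619   -0.00134183 -0.0015048 ] 13.1333
```

View pics/w4.png

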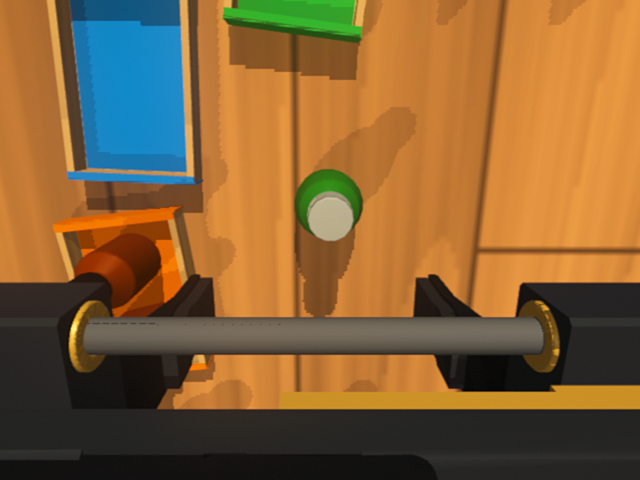

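The zinc cap's disc is centred near (330,218), and the green tray's near rim runs from (224,11) to (361,38).

```bash
python3 - <<'E'
from h import *
o,c=pickle.load(open("w4.pkl","rb"))
k=blob(c,(10,0,120),(40,70,255),(290,170,370,260));x,y,w,h=cv2.boundingRect(k);print(x,y,w,h)
for p in [(330,218),(x+w/2,y+h-w/2)]:
    P=plane(c,p,.090,o)[0];print(P,(P-o["position"])*100)
for e in ([(224,11),(361,38)],[(69,175),(202,180)]):
    P=plane(c,e,.026,o);d=P[1]-P[0];th=np.arctan2(d[1],d[0]);m=P.mean(0);print(np.linalg.norm(d),np.degrees(th), m[:2]+.08*np.array([-np.sin(th),np.cos(th)]))
E
```

```text
308 192 45 49
[ 0.63299267 -0.00603715  0.09      ] [  1.12075106   0.58676306 -14.17941258]
[ 0.6333645  -0.00641314  0.09      ] [  1.15793409   0.54916403 -14.17941258]
0.11014855212226457 -10.12205977363172 [0.61830255 0.21517779]
0.11596344584457012 -2.063263408225215 [0.46798638 0.0951082 ]
```

Emit:
{"op": "move_arm", "data": {
  "commands": [
    {"hand": 6, "travel": [0.6, 1.2, 0], "twist": [0, 0, 0]},
    {"hand": 6, "travel": [0, 0, 3.5], "twist": [0, 0, 0]},
    {"hand": 6, "travel": [0, 0, 3.5], "twist": [0, 0, 0]},
    {"hand": 6, "travel": [0, 0, 3.0], "twist": [0, 0, 0]},
    {"hand": 6, "travel": [0, 0, 2.0], "twist": [0, 0, 0]}
  ]
}}

```text
time: 13.6
position: [0.632, -0.0072, 0.1106]
tool_rot: [0.708, 0.707, -0.002, -0.002]
ft_force: [-0.5, -0.7, -0.8]
grip_width: 0.0639
grip_force: 0.0
```

Emit:
{"op": "move_arm", "data": {
  "commands": [
    {"hand": 6, "travel": [0, 0, 0], "twist": [0, 0, 0]},
    {"hand": 6, "travel": [0, 0, 0], "twist": [0, 0, 0]}
  ]
}}

```text
time: 13.77
position: [0.6335, -0.0071, 0.1127]
tool_rot: [0.708, 0.707, -0.001, -0.001]
ft_force: [0.3, 0.5, 0.6]
grip_width: 0.0609
grip_force: 0.0
```

Emit:
{"op": "move_arm", "data": {
  "commands": [
    {"hand": 6, "travel": [0.1, 0, 1.8], "twist": [0, 0, 0]},
    {"hand": 5.5, "travel": [0, 0, 1.1], "twist": [0, 0, 0]},
    {"hand": 5, "travel": [0, 0, 0.4], "twist": [0, 0, 0]},
    {"hand": 5, "travel": [0, 0, 0], "twist": [0, 0, 0]},
    {"hand": 5, "travel": [0, 0, 0], "twist": [0, 0, 0]}
  ]
}}

```text
time: 14.18
position: [0.6356, -0.0053, 0.0814]
tool_rot: [0.707, 0.707, 0.0, 0.0]
ft_force: [0.2, -1.0, 0.4]
grip_width: 0.0505
grip_force: 0.0
```

Emit:
{"op": "move_arm", "data": {
  "commands": [
    {"hand": 2.8, "travel": [0, 0, 0], "twist": [0, 0, 0]},
    {"hand": 2.8, "travel": [0, 0, 0], "twist": [0, 0, 0]},
    {"hand": 2.8, "travel": [0, 0, 0], "twist": [0, 0, 0]},
    {"hand": 2.8, "travel": [0, 0, 0], "twist": [0, 0, 0]},
    {"hand": 2.8, "travel": [0, 0, 0], "twist": [0, 0, 0]}
  ]
}}

```text
time: 14.6
position: [0.6353, -0.005, 0.081]
tool_rot: [0.707, 0.707, 0.0, 0.0]
ft_force: [-1.5, -0.5, 2.3]
grip_width: 0.0335
grip_force: 24.8
```

Emit:
{"op": "move_arm", "data": {
  "commands": [
    {"hand": 2.8, "travel": [0, 0, -1], "twist": [0, 0, 0]},
    {"hand": 2.8, "travel": [0, 0, -2], "twist": [0, 0, 0]},
    {"hand": 2.8, "travel": [0, 0, -3], "twist": [0, 0, 0]},
    {"hand": 2.8, "travel": [0.5, 0, -2], "twist": [0, 0, 0]},
    {"hand": 2.8, "travel": [1.4, -0.2, -1], "twist": [0, 0, 0]}
  ]
}}

```text
time: 15.02
position: [0.6356, 0.0125, 0.1741]
tool_rot: [0.708, 0.707, 0.002, 0.003]
ft_force: [0.6, -0.2, -0.9]
grip_width: 0.0332
grip_force: 24.9
```

Emit:
{"op": "move_arm", "data": {
  "commands": [
    {"hand": 2.8, "travel": [3, -0.3, 0], "twist": [0, 0, 0]},
    {"hand": 2.8, "travel": [3.5, -0.3, 0], "twist": [0, 0, 0]},
    {"hand": 2.8, "travel": [3.5, -0.3, 0], "twist": [0, 0, 0]},
    {"hand": 2.8, "travel": [3.5, -0.3, 0], "twist": [0, 0, 0]},
    {"hand": 2.8, "travel": [3.3, -0.3, 0], "twist": [0, 0, 0]}
  ]
}}

```text
time: 15.43
position: [0.6166, 0.1846, 0.1701]
tool_rot: [0.707, 0.707, -0.0, -0.001]
ft_force: [0.1, 0.2, -2.3]
grip_width: 0.0336
grip_force: 24.8
```

Emit:
{"op": "move_arm", "data": {
  "commands": [
    {"hand": 2.8, "travel": [2.4, -0.3, 0], "twist": [0, 0, 0]},
    {"hand": 2.8, "travel": [0.8, 0, 0], "twist": [0, 0, 0]},
    {"hand": 2.8, "travel": [0, 0, 0], "twist": [0, 0, 0]},
    {"hand": 2.8, "travel": [0, 0, 0], "twist": [0, 0, 0]}
  ]
}}

```text
time: 15.77
position: [0.6145, 0.2141, 0.1701]
tool_rot: [0.706, 0.708, -0.001, -0.0]
ft_force: [-0.2, 0.5, -2.0]
grip_width: 0.0334
grip_force: 24.9
```

Emit:
{"op": "move_arm", "data": {
  "commands": [
    {"hand": 2.8, "travel": [0, 0.1, 1.5], "twist": [0, 0, 0]},
    {"hand": 2.8, "travel": [0, 0, 2.5], "twist": [0, 0, 0]},
    {"hand": 2.8, "travel": [0, 0, 2], "twist": [0, 0, 0]},
    {"hand": 2.8, "travel": [0, 0, 1], "twist": [0, 0, 0]},
    {"hand": 2.8, "travel": [0, 0, 0.5], "twist": [0, 0, 0]}
  ]
}}

```text
time: 16.18
position: [0.6151, 0.212, 0.0935]
tool_rot: [0.708, 0.707, -0.002, -0.001]
ft_force: [-0.1, 0.4, -1.0]
grip_width: 0.0334
grip_force: 24.8
```

Emit:
{"op": "move_arm", "data": {
  "commands": [
    {"hand": 2.8, "travel": [0, 0, 0.1], "twist": [0, 0, 0]},
    {"hand": 2.8, "travel": [0, 0, 0.1], "twist": [0, 0, 0]},
    {"hand": 2.8, "travel": [0, 0, 0], "twist": [0, 0, 0]},
    {"hand": 2.8, "travel": [0, 0, 0], "twist": [0, 0, 0]}
  ]
}}

```text
time: 16.52
position: [0.617, 0.2139, 0.0948]
tool_rot: [0.707, 0.707, 0.001, 0.001]
ft_force: [0.4, 0.1, -1.4]
grip_width: 0.0334
grip_force: 24.8
```

Emit:
{"op": "move_arm", "data": {
  "commands": [
    {"hand": 2.8, "travel": [0, 0, 0.2], "twist": [0, 0, 0]},
    {"hand": 2.8, "travel": [0, 0, 0.2], "twist": [0, 0, 0]},
    {"hand": 2.8, "travel": [0, 0, 0.1], "twist": [0, 0, 0]},
    {"hand": 2.8, "travel": [0, 0, 0], "twist": [0, 0, 0]},
    {"hand": 2.8, "travel": [0, 0, 0], "twist": [0, 0, 0]}
  ]
}}

```text
time: 16.93
position: [0.616, 0.214, 0.0885]
tool_rot: [0.707, 0.707, -0.0, -0.0]
ft_force: [-0.3, -0.1, -1.9]
grip_width: 0.0334
grip_force: 24.8
```

Emit:
{"op": "move_arm", "data": {
  "commands": [
    {"hand": 2.8, "travel": [0, 0, 0.1], "twist": [0, 0, 0]},
    {"hand": 2.8, "travel": [0, 0, 0.1], "twist": [0, 0, 0]},
    {"hand": 2.8, "travel": [0, 0, 0], "twist": [0, 0, 0]},
    {"hand": 2.8, "travel": [0, 0, 0], "twist": [0, 0, 0]}
  ]
}}

```text
time: 17.27
position: [0.6162, 0.214, 0.087]
tool_rot: [0.707, 0.707, 0.0, 0.0]
ft_force: [-0.8, 0.3, 2.8]
grip_width: 0.0333
grip_force: 24.9
```

Emit:
{"op": "move_arm", "data": {
  "commands": [
    {"hand": 3.6, "travel": [0, 0, 0], "twist": [0, 0, 0]},
    {"hand": 5, "travel": [0, 0, 0], "twist": [0, 0, 0]},
    {"hand": 6.2, "travel": [0, 0, 0], "twist": [0, 0, 0]},
    {"hand": 6.2, "travel": [0, 0, 0], "twist": [0, 0, 0]},
    {"hand": 6.2, "travel": [0, 0, 0], "twist": [0, 0, 0]}
  ]
}}

```text
time: 17.68
position: [0.6161, 0.2139, 0.0864]
tool_rot: [0.707, 0.707, -0.0, 0.0]
ft_force: [0.8, 0.1, -0.3]
grip_width: 0.0551
grip_force: 0.0
```

Emit:
{"op": "move_arm", "data": {
  "commands": [
    {"hand": 6.2, "travel": [0, 0, -1.5], "twist": [0, 0, 0]},
    {"hand": 6.2, "travel": [0, 0, -3], "twist": [0, 0, 0]},
    {"hand": 6.2, "travel": [0, 0, -4], "twist": [0, 0, 0]},
    {"hand": 6.2, "travel": [0, 0, -4], "twist": [0, 0, 0]},
    {"hand": 8.7, "travel": [0, 0, -2.5], "twist": [0, 0, 0]}
  ]
}}

```text
time: 18.1
position: [0.6176, 0.2142, 0.2408]
tool_rot: [0.707, 0.707, 0.002, 0.002]
ft_force: [0.7, 0.3, 0.4]
grip_width: 0.0644
grip_force: 0.0
```

Emit:
{"op": "move_arm", "data": {
  "commands": [
    {"hand": 8.7, "travel": [-3.7, -1.1, 0], "twist": [0, 0, 0]},
    {"hand": 8.7, "travel": [-3.7, -1.1, 0], "twist": [0, 0, 0]},
    {"hand": 8.7, "travel": [-3.7, -1.1, 0], "twist": [0, 0, 0]},
    {"hand": 8.7, "travel": [-3.7, -1.1, 0], "twist": [0, 0, 0]},
    {"hand": 8.7, "travel": [-3.7, -1.1, 0], "twist": [0, 0, 0]}
  ]
}}

```text
time: 18.52
position: [0.5604, 0.0275, 0.2367]
tool_rot: [0.707, 0.708, 0.0, 0.0]
ft_force: [1.0, -0.8, 0.5]
grip_width: 0.0862
grip_force: 0.0
```

Emit:
{"op": "move_arm", "data": {
  "commands": [
    {"hand": 8.7, "travel": [-3.7, -1.1, 0], "twist": [0, 0, 0]},
    {"hand": 8.7, "travel": [-3.7, -1.1, 0], "twist": [0, 0, 0]},
    {"hand": 8.7, "travel": [-3.7, -1.1, 0], "twist": [0, 0, 0]},
    {"hand": 8.7, "travel": [-3.7, -1.1, 0], "twist": [0, 0, 0]},
    {"hand": 8.7, "travel": [-3.7, -1.1, 0], "twist": [0, 0, 0]}
  ]
}}

```text
time: 18.93
position: [0.5055, -0.1578, 0.2367]
tool_rot: [0.707, 0.707, 0.0, 0.0]
ft_force: [0.6, 0.2, 0.2]
grip_width: 0.0868
grip_force: 0.0
```

Emit:
{"op": "move_arm", "data": {
  "commands": [
    {"hand": 8.7, "travel": [-3.7, -1.1, 0], "twist": [0, 0, 0]},
    {"hand": 8.7, "travel": [-3.7, -1.1, 0], "twist": [0, 0, 0]},
    {"hand": 8.7, "travel": [-3.7, -1.1, 0], "twist": [0, 0, 0]},
    {"hand": 8.7, "travel": [0, 0, 0], "twist": [0, 0, 0]},
    {"hand": 8.7, "travel": [0, 0, 0], "twist": [0, 0, 0]}
  ]
}}

```text
time: 19.35
position: [0.4728, -0.2693, 0.2365]
tool_rot: [0.708, 0.706, 0.0, 0.0]
ft_force: [-1.1, 1.1, -1.4]
grip_width: 0.0869
grip_force: 0.0
```

```bash
python3 look.py w5
```

```text
[ 0.47282253 -0.26933688  0.23650709] [7.08427450e-01 7.05783605e-01 1.13519097e-04 1.98502614e-04] 19.35
```

View pics/w5.png

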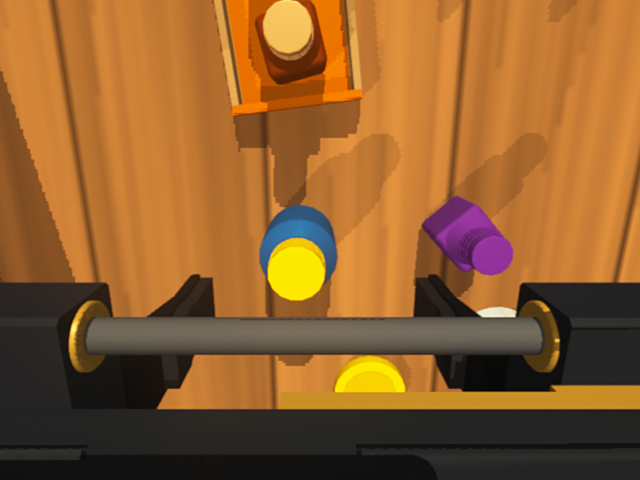

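amber_square stands upright in its tray. The yellow lid's disc is centred near (296,271), and the spare lid is at (370,375), away from the grasp.

```bash
python3 - <<'E'
from h import *
o,c=pickle.load(open("w5.pkl","rb"))
k=blob(c,(22,150,150),(34,255,255),(250,200,345,310));x,y,w,h=cv2.boundingRect(k);print(x,y,w,h)
for p in [(296,271),(x+w/2,y+h-w/2)]:
    P=plane(c,p,.104,o)[0];print(P,(P-o["position"])*100)
E
```

```text
268 238 57 62
[ 0.45950343 -0.30141889  0.104     ] [ -1.33191033  -3.20820161 -13.25070924]
[ 0.45986612 -0.30181286  0.104     ] [ -1.29564139  -3.24759832 -13.25070924]
```

Emit:
{"op": "move_arm", "data": {
  "commands": [
    {"hand": 7.5, "travel": [-3.3, -1.3, 0], "twist": [0, 0, 0]},
    {"hand": 7.5, "travel": [0, 0, 3.5], "twist": [0, 0, 0]},
    {"hand": 7.5, "travel": [0, 0, 3.5], "twist": [0, 0, 0]},
    {"hand": 7.5, "travel": [0, 0, 2.5], "twist": [0, 0, 0]},
    {"hand": 7.5, "travel": [0, 0, 1], "twist": [0, 0, 0]}
  ]
}}

```text
time: 19.82
position: [0.4591, -0.2967, 0.1283]
tool_rot: [0.706, 0.708, 0.0, -0.004]
ft_force: [0.2, 0.4, 0.3]
grip_width: 0.0755
grip_force: 0.0
```

Emit:
{"op": "move_arm", "data": {
  "commands": [
    {"hand": 7, "travel": [0, 0, 0], "twist": [0, 0, 0]},
    {"hand": 7, "travel": [0, 0, 0], "twist": [0, 0, 0]}
  ]
}}

```text
time: 19.98
position: [0.4611, -0.2993, 0.1318]
tool_rot: [0.706, 0.708, 0.0, -0.0]
ft_force: [-0.2, 0.7, 0.6]
grip_width: 0.0713
grip_force: 0.0
```

Emit:
{"op": "move_arm", "data": {
  "commands": [
    {"hand": 6.5, "travel": [-0.2, -0.1, 1.8], "twist": [0, 0, 0]},
    {"hand": 6, "travel": [0, 0, 1.4], "twist": [0, 0, 0]},
    {"hand": 6, "travel": [0, 0, 0.7], "twist": [0, 0, 0]},
    {"hand": 6, "travel": [0, 0, 0], "twist": [0, 0, 0]},
    {"hand": 6, "travel": [0, 0, 0], "twist": [0, 0, 0]}
  ]
}}

```text
time: 20.4
position: [0.4602, -0.3024, 0.0937]
tool_rot: [0.707, 0.708, 0.0, 0.001]
ft_force: [0.1, 0.2, -0.0]
grip_width: 0.0605
grip_force: 0.0
```

Emit:
{"op": "move_arm", "data": {
  "commands": [
    {"hand": 3.6, "travel": [0, 0, 0], "twist": [0, 0, 0]},
    {"hand": 3.6, "travel": [0, 0, 0], "twist": [0, 0, 0]},
    {"hand": 3.6, "travel": [0, 0, 0], "twist": [0, 0, 0]},
    {"hand": 3.6, "travel": [0, 0, 0], "twist": [0, 0, 0]},
    {"hand": 3.6, "travel": [0, 0, 0], "twist": [0, 0, 0]}
  ],
  "force": 30
}}

```text
time: 20.82
position: [0.4596, -0.3025, 0.0932]
tool_rot: [0.707, 0.707, -0.0, 0.001]
ft_force: [-0.7, 0.7, 3.8]
grip_width: 0.0421
grip_force: 30.0
```

Emit:
{"op": "move_arm", "data": {
  "commands": [
    {"hand": 3.6, "travel": [0, 0, -1], "twist": [0, 0, 0]},
    {"hand": 3.6, "travel": [0, 0, -3], "twist": [0, 0, 0]},
    {"hand": 3.6, "travel": [0, 0, -4], "twist": [0, 0, 0]},
    {"hand": 3.6, "travel": [0, 0, -4], "twist": [0, 0, 0]},
    {"hand": 3.6, "travel": [0, 0, -3], "twist": [0, 0, 0]}
  ]
}}

```text
time: 21.23
position: [0.4597, -0.3023, 0.2457]
tool_rot: [0.707, 0.707, 0.0, 0.001]
ft_force: [0.9, -0.9, -2.1]
grip_width: 0.0423
grip_force: 30.0
```

Emit:
{"op": "move_arm", "data": {
  "commands": [
    {"hand": 3.6, "travel": [0, 0, -0.5], "twist": [0, 0, 0]},
    {"hand": 3.6, "travel": [0, 0, 0], "twist": [0, 0, 0]}
  ]
}}

```text
time: 21.4
position: [0.4603, -0.3029, 0.2503]
tool_rot: [0.707, 0.707, 0.0, 0.003]
ft_force: [0.7, 0.0, -2.4]
grip_width: 0.0423
grip_force: 30.0
```

Emit:
{"op": "move_arm", "data": {
  "commands": [
    {"hand": 3.6, "travel": [1.5, 0, 0], "twist": [0, 0, 0]},
    {"hand": 3.6, "travel": [3, 0, 0], "twist": [0, 0, 0]},
    {"hand": 3.6, "travel": [3.4, 0, 0], "twist": [0, 0, 0]},
    {"hand": 3.6, "travel": [3.4, 0, 0], "twist": [0, 0, 0]},
    {"hand": 3.6, "travel": [3.4, 0, 0], "twist": [0, 0, 0]}
  ]
}}

```text
time: 21.82
position: [0.4569, -0.1519, 0.2448]
tool_rot: [0.707, 0.707, -0.001, -0.004]
ft_force: [1.0, 0.5, -2.3]
grip_width: 0.0423
grip_force: 30.0
```

Emit:
{"op": "move_arm", "data": {
  "commands": [
    {"hand": 3.6, "travel": [3.4, 0, 0], "twist": [0, 0, 0]},
    {"hand": 3.6, "travel": [3.4, 0, 0], "twist": [0, 0, 0]},
    {"hand": 3.6, "travel": [3.4, 0, 0], "twist": [0, 0, 0]},
    {"hand": 3.6, "travel": [3.4, 0, 0], "twist": [0, 0, 0]},
    {"hand": 3.6, "travel": [3.4, 0, 0], "twist": [0, 0, 0]}
  ]
}}

```text
time: 22.23
position: [0.4562, 0.0176, 0.2451]
tool_rot: [0.707, 0.707, -0.002, -0.003]
ft_force: [1.0, 1.2, -2.9]
grip_width: 0.0421
grip_force: 30.0
```

Emit:
{"op": "move_arm", "data": {
  "commands": [
    {"hand": 3.6, "travel": [3.4, 0.2, 0], "twist": [0, 0, 0]},
    {"hand": 3.6, "travel": [2.8, 0.2, 0], "twist": [0, 0, 0]},
    {"hand": 3.6, "travel": [1, 0, 0], "twist": [0, 0, 0]},
    {"hand": 3.6, "travel": [0, 0, 0], "twist": [0, 0, 0]},
    {"hand": 3.6, "travel": [0, 0, 0], "twist": [0, 0, 0]}
  ]
}}

```text
time: 22.65
position: [0.4616, 0.0871, 0.2461]
tool_rot: [0.706, 0.708, -0.002, -0.001]
ft_force: [0.9, -0.6, -2.3]
grip_width: 0.0421
grip_force: 30.0
```

Emit:
{"op": "move_arm", "data": {
  "commands": [
    {"hand": 3.6, "travel": [0.5, 0.4, 1.5], "twist": [0, 0, 0]},
    {"hand": 3.6, "travel": [0, 0, 3.5], "twist": [0, 0, 0]},
    {"hand": 3.6, "travel": [0, 0, 3.5], "twist": [0, 0, 0]},
    {"hand": 3.6, "travel": [0, 0, 3], "twist": [0, 0, 0]},
    {"hand": 3.6, "travel": [0, 0, 1.5], "twist": [0, 0, 0]}
  ]
}}

```text
time: 23.07
position: [0.4647, 0.09, 0.1141]
tool_rot: [0.708, 0.707, -0.003, -0.002]
ft_force: [-1.4, 0.7, -2.0]
grip_width: 0.0422
grip_force: 30.0
```

Emit:
{"op": "move_arm", "data": {
  "commands": [
    {"hand": 3.6, "travel": [0, 0, 0.5], "twist": [0, 0, 0]},
    {"hand": 3.6, "travel": [0, 0, 0], "twist": [0, 0, 0]},
    {"hand": 3.6, "travel": [0, 0, 0], "twist": [0, 0, 0]}
  ]
}}

```text
time: 23.32
position: [0.4677, 0.0908, 0.1128]
tool_rot: [0.707, 0.707, 0.0, 0.0]
ft_force: [0.0, 0.4, -1.3]
grip_width: 0.0425
grip_force: 30.0
```

Emit:
{"op": "move_arm", "data": {
  "commands": [
    {"hand": 3.6, "travel": [0.1, -0.1, 0.5], "twist": [0, 0, 0]},
    {"hand": 3.6, "travel": [0, 0, 0.4], "twist": [0, 0, 0]},
    {"hand": 3.6, "travel": [0, 0, 0.2], "twist": [0, 0, 0]},
    {"hand": 3.6, "travel": [0, 0, 0], "twist": [0, 0, 0]},
    {"hand": 3.6, "travel": [0, 0, 0], "twist": [0, 0, 0]}
  ]
}}

```text
time: 23.73
position: [0.4663, 0.0929, 0.1018]
tool_rot: [0.707, 0.707, 0.0, 0.0]
ft_force: [0.8, -0.7, -2.8]
grip_width: 0.0421
grip_force: 30.0
```

Emit:
{"op": "move_arm", "data": {
  "commands": [
    {"hand": 3.6, "travel": [0, 0, 0.1], "twist": [0, 0, 0]},
    {"hand": 3.6, "travel": [0, 0, 0.1], "twist": [0, 0, 0]},
    {"hand": 3.6, "travel": [0, 0, 0], "twist": [0, 0, 0]},
    {"hand": 3.6, "travel": [0, 0, 0], "twist": [0, 0, 0]}
  ]
}}

```text
time: 24.07
position: [0.4661, 0.0929, 0.0995]
tool_rot: [0.707, 0.707, -0.0, -0.0]
ft_force: [0.2, 0.2, -2.6]
grip_width: 0.0424
grip_force: 30.0
```

Emit:
{"op": "move_arm", "data": {
  "commands": [
    {"hand": 3.6, "travel": [0, 0, 0.1], "twist": [0, 0, 0]},
    {"hand": 3.6, "travel": [0, 0, 0], "twist": [0, 0, 0]},
    {"hand": 3.6, "travel": [0, 0, 0], "twist": [0, 0, 0]}
  ]
}}

```text
time: 24.32
position: [0.4662, 0.0929, 0.0992]
tool_rot: [0.707, 0.707, 0.0, 0.0]
ft_force: [-1.4, -0.3, 4.2]
grip_width: 0.042
grip_force: 30.0
```

Contact with the floor; release, rise and back off for a check.

Emit:
{"op": "move_arm", "data": {
  "commands": [
    {"hand": 4.5, "travel": [0, 0, 0], "twist": [0, 0, 0]},
    {"hand": 6, "travel": [0, 0, 0], "twist": [0, 0, 0]},
    {"hand": 7, "travel": [0, 0, 0], "twist": [0, 0, 0]},
    {"hand": 7, "travel": [0, 0, 0], "twist": [0, 0, 0]},
    {"hand": 7, "travel": [0, 0, 0], "twist": [0, 0, 0]}
  ]
}}

```text
time: 24.73
position: [0.4662, 0.0928, 0.0985]
tool_rot: [0.707, 0.707, -0.0, 0.0]
ft_force: [-0.3, 0.9, -1.3]
grip_width: 0.064
grip_force: 0.0
```

Emit:
{"op": "move_arm", "data": {
  "commands": [
    {"hand": 7, "travel": [0, 0, -1.5], "twist": [0, 0, 0]},
    {"hand": 7, "travel": [0, 0, -3], "twist": [0, 0, 0]},
    {"hand": 7, "travel": [0, 0, -4], "twist": [0, 0, 0]},
    {"hand": 7, "travel": [0, 0, -4], "twist": [0, 0, 0]},
    {"hand": 7, "travel": [0, 0, -3], "twist": [0, 0, 0]}
  ]
}}

```text
time: 25.15
position: [0.4667, 0.0928, 0.2563]
tool_rot: [0.707, 0.707, 0.001, 0.001]
ft_force: [1.6, 0.1, -0.7]
grip_width: 0.0698
grip_force: 0.0
```

Emit:
{"op": "move_arm", "data": {
  "commands": [
    {"hand": 7, "travel": [4, 0, 0], "twist": [0, 0, 0]},
    {"hand": 7, "travel": [4, 0, 0], "twist": [0, 0, 0]},
    {"hand": 7, "travel": [4, 0, 0], "twist": [0, 0, 0]},
    {"hand": 7, "travel": [4, 0, 0], "twist": [0, 0, 0]},
    {"hand": 7, "travel": [4, 0, 0], "twist": [0, 0, 0]}
  ]
}}

```text
time: 25.57
position: [0.4656, 0.2945, 0.2536]
tool_rot: [0.707, 0.707, 0.0, 0.0]
ft_force: [2.1, -0.0, 0.2]
grip_width: 0.0701
grip_force: 0.0
```

Emit:
{"op": "move_arm", "data": {
  "commands": [
    {"hand": 7, "travel": [4, 0, 0], "twist": [0, 0, 0]},
    {"hand": 7, "travel": [4, 0, 0], "twist": [0, 0, 0]},
    {"hand": 7, "travel": [3, 0, 0], "twist": [0, 0, 0]},
    {"hand": 7, "travel": [0, 0, 0], "twist": [0, 0, 0]},
    {"hand": 7, "travel": [0, 0, 0], "twist": [0, 0, 0]}
  ]
}}

```text
time: 25.98
position: [0.4652, 0.4041, 0.2528]
tool_rot: [0.706, 0.708, -0.001, 0.0]
ft_force: [-0.6, -0.6, 0.2]
grip_width: 0.0699
grip_force: 0.0
```

```bash
python3 - <<'E'
from rig import robot
import cv2
for n,(x,y) in dict(scene=(190,170),side=(220,120)).items():
    f=robot.camera(n)["frame"][:,:,::-1]
    f=f[170:300,140:580] if n=="scene" else f[100:460,220:430]
    cv2.imwrite(f"pics/{n}9.png",cv2.resize(f,None,fx=1.6,fy=1.6,interpolation=cv2.INTER_CUBIC))
E
```

```text
(no output)
```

View pics/scene9.png

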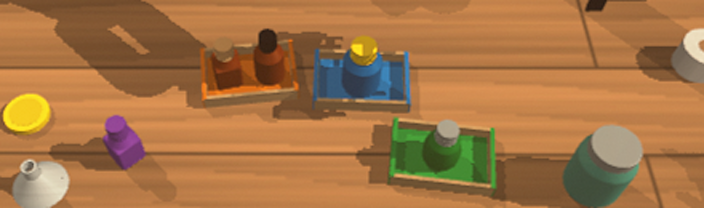

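View pics/side9.png

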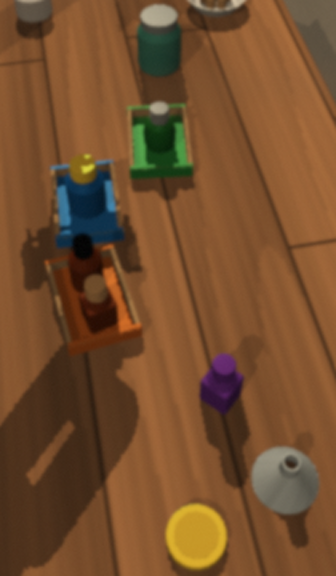

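Both views show all four standing upright in their trays: the amber bottles at (228,65) and (268,58), the jar at (362,68) and the green bottle at (445,145). The storage jar, funnel, spare lid and purple look-alike have not moved. I'm handing in.

```bash
python3 -c "
from rig import robot;print(robot.hand_in())"
```

```text
the job is handed in; nothing more can be done
None
```

I handed the job in at about 26 s; in the last pictures both amber bottles, the green bottle and the blue jar stand upright in the trays of their glass colour, and the storage jar, funnel and spare lid look unmoved (the hand-in returned no verdict).

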